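Lock a tube mixer's carousel with its threaded ring

ROBOT

A 6-joint arm with a two-finger parallel gripper is mounted at the origin on the work surface. World frame = base frame: x ahead of the robot, y to its left, z up, the work surface at z = 0. Lengths are in m, angles in degrees, forces in N, time in s.
With the tool pointing down it reaches from about 0.4 to 0.825 m from the base axis. Payload 7 kg.
Tool frame: the origin (TCP) lies between the finger pads; the fingertips stand 11 mm ahead of it and the grasp point (between the pads) lies 8 mm behind it; z points along the fingers, y is the direction in which the jaws open and shut (so a half turn about z gives the same grasp; the last joint's range is limited). The gripper opens to 88 mm and grips with 3 to 60 N. Pads are 19 mm wide; open, the fingers measure 130 mm over their backs; the gripper's body (78 mm by 193 mm) begins 47 mm behind the grasp point.
Start: joints at [85.606, 20.546, 0.682, 0, -70.136, -16.507], TCP at [0.241, 0.631, 0.238] pointing down, gripper open.
Joint ranges: [-176.03, 176.03], [-82.01, 121.73], [-58.28, 71.71], [-173.87, 95.51], [-174.79, -0.11], [-173.66, 173.66]. Speed limits (degrees/s): [136.94, 136.94, 172.46, 180, 180, 180].

INTERFACE

Orientations are given as [roll, pitch, yaw] about the fixed x, y, z axes, in that order (R = Rz(yaw) Ry(pitch) Rx(roll)).
In Python, from plant import r gives the robot as it stands.
- The arm moves only by the shell command python3 -m inch 'ROWS' [OPENING] [FORCE]. ROWS is JSON, a list of rows, each an object of numbers: "x", "y", "z": the shift along the tool's x, y, z as a fraction of full scale; "yaw": the turn about the tool's z as a fraction of full scale. In form: [{"x": .., "y": .., "z": .., "yaw": ..}, ...]. A call has 1 to 5 rows; each row shifts and turns the pose as measured when the row begins, along the tool's axes as they then stand; what a row does not reach is not made up. Full scale, the value 1, is 0.025 m for a shift and 4 degrees for a turn. A row lasts 1/12 s, in which the tool goes at most 41.7 mm and 7.16 degrees, less where a joint would pass 70% of its speed; a pose out of reach is approached as far as the arm can. A call with a number of a shift or a turn outside -1 to 1 is refused whole. A call with a gripper value outside its range is refused whole. OPENING is the opening, from -1 (shut) to 1 (fully open), set as the call begins (- or left out, the last holds). The fingers move at their own pace and stop on an object; FORCE is the grip in N (left out, the last holds). Time passes only in rows, so rows that do not move let the fingers close. It gives the time, the measured TCP pose, the force and the opening at its end, in the units of the state.
- r.get_state(): the state, without advancing time (a new reading comes with each control period).
- r.capture(name): name is "scene" or "top" or "wrist"; returns (picture, depth): 420x560x3 uint8, red, green, blue; 420x560 float32, m along the optical axis (not along the pixel's ray), 0 where there is no reading.
- r.camera_info(name): a dict with "mtx" (3x3 intrinsics, pixels), "pose" (4x4, takes a point from camera to world coordinates). Camera axes: x right, y down, z forward; pixel columns grow to the right and rows downward; lengths in m; the calibration is good to about 2 mm. A picture is of the moment at which its call begins: read the wrist's pose just before it. camera_info takes no time and is no camera call; for the wrist camera it gives the pose at the moment of the call.
- r.close_job(): hands the job in, once; it reports no verdict.
The state is a dict: "time_s": time; "joints": joint angles; "qd": joint speeds; "joint_torque": joint torques, N m; "tcp_pos": TCP position; "eef_rot": TCP orientation; "contact_force": force on the tool from outside, world axes, zero at the start; "moment": the same for the moment, N m; "gripper_width": finger opening in m.
Only numpy, scipy, OpenCV 4.12 (cv2) and the standard library are available. Lean on these libraries where they do the work, as an engineer would, in place of code of your own. Each camera call takes 0.05 s, during which the arm holds its last target. There are 200 camera calls.

TASK

The tube mixer's carousel is on its stud but not locked. Take the black locking ring, set it level on the threaded stud in the middle of the carousel and screw it down clockwise, counting the turns, until it is seated on the hub and the resistance clearly rises; leave it snugly hand-tight but never force it, then let go. Leave the other things on the bench where they stand.

Things in the scene. Friction and masses are not known exactly. Their poses are not given: they have to be found in the camera images.
- ring_center (a point): Centre, half-way up, of the loose locking ring: black plastic, 12-sided, 50 mm across flats, 30 mm tall, bore 28.6 mm, about 90 g. z is its axis, up; one flat faces along its x, the others every 30 degrees. Inside, two opposite lugs, 3.6 mm thick, 9 mm above its underside, run in the stud's thread. Hold it by two opposite flats, in its upper half.
- stud_tip (a point): Tip of the fixed upright steel stud, z up. Core 18 mm thick with a 6 mm tapered nose, 25.6 mm over the ridges. The two-start right-hand thread starts 5 mm below the tip: 16 mm of travel per turn, about 0.8 mm of play. The ring goes over it at any yaw with 1.5 mm to spare all round, and its lugs come to rest on the thread.
- mixer: The fixed white mixer housing, 200 mm across, that carries the stud; origin on the bench, on the stud's axis. Put on the thread, the ring's underside rests 8 to 20 mm above the hub, depending on yaw; half a turn to one and a quarter turns clockwise seen from above then seat it. Tight much sooner means it sits askew.
- seat (a point): Centre of the flat top of the carousel's raised aluminium hub, 44 mm across, on the stud's axis, z up. The ring's underside seats here: seated, the ring's centre is 15 mm above this point. Carousel disc (170 mm across) 30 mm below, its tube caps 20 mm below, bench 105 to 108 mm below.
- carousel: The 12-place aluminium carousel, fixed, does not turn; origin at the centre of its underside, 50 mm below the hub's top. It sits up to 3 mm higher or lower from start to start. The ring runs down with little torque; bearing on the hub, the torque rises within some 0.5 rad. Snug is about 0.3 N m of turning moment with hardly any downward push (a push adds drag of its own); 0.5 is forcing it.
- ring: The locking ring again: origin at the centre of its underside, z up.
- jar: White lidded jar, 48 mm across, 62 mm tall, loose; origin at the centre of its underside. Leave alone.
- tub: Yellow open tub, 110 mm across, 95 mm tall, loose; origin at the centre of its underside. Leave alone.
- rack: Black tube rack, 90 x 130 mm and 47 mm tall, loose; origin at the centre of its underside. Leave alone.
- tipbox: Clear tip box with a red top, 80 x 115 mm and 52 mm tall, loose; origin at the centre of its underside. Leave alone.
Mind the look-alikes: they are no part of the job. There is more than one size of the ring; the job needs the smallest.

How it is judged:
By the outcome, as a careful person would: the job done as asked, in the order asked, and still so for the second after the job is handed in, with the robot touching nothing.
It also fails if it takes over 72 s, if anything falls off the work surface, if the arm or the gripper's body presses on something with over 40 N, if the wrist force passes 120 N, or if a joint passes its speed limit or range.

## Working session

There is one attempt and no reset: what is moved stays moved. The work goes in short steps, Python scripts to look and compute and a shell command to move; the robot and the scene stay as the last step left them, time stands still between calls to the robot, and variables do not carry over. Pictures are saved under pics/ and viewed, about 8 in all and at most 12, crops included, and the job is handed in when it is done.

```bash
ls; mkdir -p pics; python3 - <<'E'
from plant import r
import cv2,numpy as np
s=r.get_state();print(s)
for n in("scene","top"):
    p,d=r.capture(n);np.savez(f"pics/{n}0.npz",p=p,d=d,**r.camera_info(n));cv2.imwrite(f"pics/{n}0.png",p[:,:,::-1]);print(n,r.camera_info(n))
E
```

```text
pics
{'time_s': 0.0, 'joints': array([ 8.56047520e+01,  2.05900761e+01,  6.33957030e-01, -1.98930563e-02,
       -7.01363443e+01, -1.65066976e+01]), 'qd': array([-0.02322557, -0.01594188,  0.03532067, -0.01415512, -0.1021989 ,
       -0.09849917]), 'joint_torque': array([-6.50894999e-04, -5.82721961e+01,  2.93045551e+01,  6.99691460e+00,
        6.80463592e-03, -1.75280138e-04]), 'tcp_pos': array([0.24067853, 0.63012657, 0.23664012]), 'eef_rot': array([ 1.79906033e+02, -8.34377228e-03, -2.09087132e+01]), 'contact_force': array([0.20983297, 0.51167747, 0.500833  ]), 'moment': array([-0.00801148,  0.02944287,  0.00796819]), 'gripper_width': 0.08761977396359523}
scene {'mtx': array([[437.41758042,   0.        , 272.50288348],
       [  0.        , 437.41758042, 220.46684819],
       [  0.        ,   0.        ,   1.        ]]), 'pose': array([[ 0.86318724,  0.27766019, -0.42167832,  1.14436397],
       [ 0.50479749, -0.45917236,  0.7309858 , -0.92185326],
       [ 0.00934263, -0.84383977, -0.53651389,  0.7799483 ],
       [ 0.        ,  0.        ,  0.        ,  1.        ]])}
top {'mtx': array([[471.57072138,   0.        , 272.52373957],
       [  0.        , 471.57072138, 213.66511356],
       [  0.        ,   0.        ,   1.        ]]), 'pose': array([[ 0.01126181, -0.98712864,  0.15953125,  0.44465775],
       [-0.99984326, -0.01329615, -0.01169032,  0.0215023 ],
       [ 0.013661  , -0.15937459, -0.98712366,  1.31147387],
       [ 0.        ,  0.        ,  0.        ,  1.        ]])}
```

View pics/top0.png

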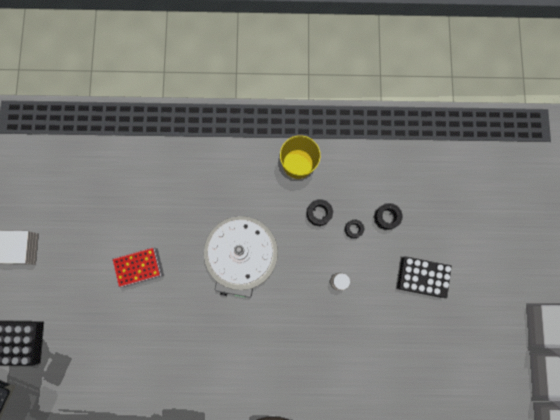

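View pics/scene0.png

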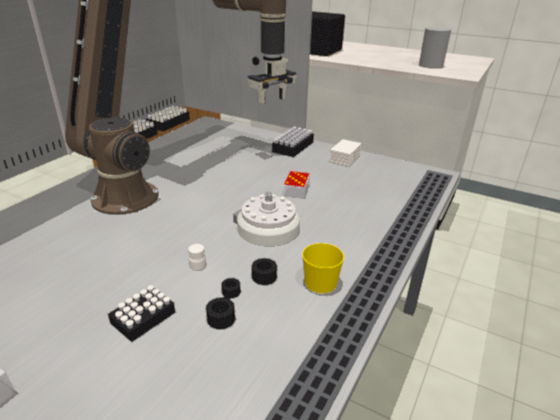

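Top view: three black rings, at (319,212), (354,229) and (388,216). The middle one is clearly the smallest, about 20 px or 52 mm across. The mixer stud is near (239,251). I'll measure and confirm in a crop.

```bash
cat > h.py <<'E'
import numpy as np,cv2
from scipy.spatial.transform import Rotation as Ro
def cloud(d,K,T):
    v,u=np.mgrid[:d.shape[0],:d.shape[1]]
    P=np.stack([(u-K[0,2])/K[0,0]*d,(v-K[1,2])/K[1,1]*d,d],-1)
    P=P@T[:3,:3].T+T[:3,3]; P[d==0]=np.nan
    return P
def circ(xy):
    A=np.c_[2*xy,np.ones(len(xy))];s=np.linalg.lstsq(A,(xy**2).sum(1),rcond=None)[0]
    return s[:2],np.sqrt(s[2]+s[:2]@s[:2])
def rel(s,target):  # world shift -> tool axes, in full-scale units
    R=Ro.from_euler('xyz',s['eef_rot'],degrees=True)
    return R.inv().apply(np.asarray(target)-s['tcp_pos'])/0.025
E
python3 - <<'E'
from h import *
for n in ("top","scene"):
    z=np.load(f"pics/{n}0.npz");P=cloud(z['d'],z['mtx'],z['pose'])
    if n=="top":
        T=P
        for u,v in((319,212),(354,229),(388,216)):
            w=P[v-18:v+19,u-18:u+19].reshape(-1,3);w=w[np.hypot(*(w[:,:2]-P[v,u,:2]).T)<.05]
            w=w[w[:,2]>.012];c,_=cv2.minEnclosingCircle(w[:,:2].astype(np.float32)),0
            print(u,v,c[0],'zmax',np.percentile(w[:,2],[50,95]),len(w))
        w=P[205:300,195:285].reshape(-1,3);w=w[w[:,2]>.06]
        (c,rr)=cv2.minEnclosingCircle(w[:,:2].astype(np.float32));print('mixer',c,rr)
        for rad in np.arange(.004,.1,.008):
            q=np.hypot(*(w[:,:2]-c).T);q=w[abs(q-rad)<.004];print(round(rad,3),np.percentile(q[:,2],[10,50,90]).round(4))
        p=z['p'];crop=cv2.resize(p[180:260,290:420],None,fx=5,fy=5,interpolation=cv2.INTER_CUBIC)
        cv2.imwrite('pics/crop1.png',crop[:,:,::-1])
    else:
        for c in((230,288),(268,198)):
            u,v=c;w=P[v-14:v+15,u-14:u+15].reshape(-1,3);print(np.nanmax(w[:,2]),w[np.nanargmax(w[:,2])])
E
```

```text
319 212 (0.6585371494293213, -0.12260516732931137) zmax [0.04109882 0.04553422] 425
354 229 (0.6152604222297668, -0.21976488828659058) zmax [0.02916753 0.03383401] 212
388 216 (0.649419903755188, -0.31256842613220215) zmax [0.04037264 0.04535784] 458
mixer (0.5442425608634949, 0.09323420375585556) 0.08583954721689224
0.004 [0.1312 0.135  0.1383]
0.012 [0.1037 0.1192 0.131 ]
0.02 [0.0816 0.1042 0.1079]
0.028 [0.0749 0.0801 0.0837]
0.036 [0.0722 0.0755 0.0785]
0.044 [0.0723 0.0754 0.0785]
0.052 [0.0722 0.0754 0.0783]
0.06 [0.0721 0.0757 0.0818]
0.068 [0.0727 0.0769 0.0866]
0.076 [0.0723 0.0756 0.0804]
0.084 [0.0717 0.0747 0.0781]Traceback (most recent call last):
  File "<stdin>", line 13, in <module>
    return _quantile_unchecked(
        a, q, axis, out, overwrite_input, method, keepdims, weights)
    return _ureduce(a,
                    func=_quantile_ureduce_func,
    ...<5 lines>...
                    overwrite_input=overwrite_input,
                    method=method)
    r = func(a, **kwargs)
    result = _quantile(arr,
                       quantiles=q,
    ...<2 lines>...
                       out=out,
                       weights=wgt)
    slices_having_nans = np.isnan(arr[-1, ...])
                                  ~~~^^^^^^^^^
IndexError: index -1 is out of bounds for axis 0 with size 0
```

```bash
python3 - <<'E'
from h import *
from plant import r
z=np.load("pics/top0.npz");p=z['p'];cv2.imwrite('pics/crop1.png',cv2.resize(p[180:260,290:420],None,fx=5,fy=5,interpolation=cv2.INTER_CUBIC)[:,:,::-1])
s=r.get_state();print(rel(s,[.615,-.22,.238]))
print(r.camera_info('wrist'))
E
```

```text
[ 2.61226262e+01  2.64246791e+01 -8.69803244e-03]
{'mtx': array([[295.10447094,   0.        , 278.37231366],
       [  0.        , 295.10447094, 210.10539136],
       [  0.        ,   0.        ,   1.        ]]), 'pose': array([[-0.35604834, -0.89189171, -0.27885258,  0.31662616],
       [-0.93446666,  0.34023389,  0.1049426 ,  0.60153942],
       [ 0.00127766,  0.29794308, -0.95458278,  0.38438092],
       [ 0.        ,  0.        ,  0.        ,  1.        ]])}
```

View pics/crop1.png

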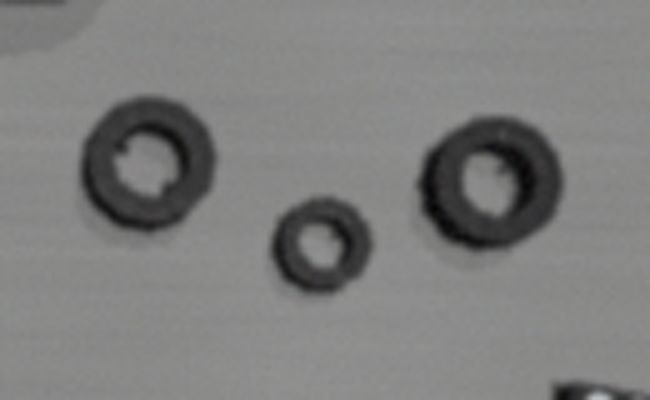

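The crop shows the three rings at crop pixels (148,163), (322,245) and (492,182). The middle one, at top-view (354,229), is clearly the smallest, 30 mm tall and about 52 mm across, so it fits. I'll move above it.

```bash
F='[{"x":1,"y":1},{"x":1,"y":1},{"x":1,"y":1},{"x":1,"y":1},{"x":1,"y":1}]'
python3 -m inch '[{"x":1,"y":1},{"x":1,"y":1},{"x":1,"y":1},{"x":1,"y":1},{"x":1,"y":1}]' 1
python3 -m inch '[{"x":1,"y":1},{"x":1,"y":1},{"x":1,"y":1},{"x":1,"y":1},{"x":1,"y":1}]'
python3 -m inch '[{"x":1,"y":1},{"x":1,"y":1},{"x":1,"y":1},{"x":1,"y":1},{"x":1,"y":1}]'
python3 -m inch '[{"x":1,"y":1},{"x":1,"y":1},{"x":1,"y":1},{"x":1,"y":1},{"x":1,"y":1}]'
python3 -m inch '[{"x":1,"y":1},{"x":1,"y":1},{"x":1,"y":1},{"x":1,"y":1},{"x":1,"y":1}]'
python3 - <<'E'
from h import *
from plant import r
s=r.get_state();print(s['time_s'],s['joints'],s['tcp_pos'],s['eef_rot'],rel(s,[.615,-.22,.238]))
E
```

```text
0.1 [ 8.56046083e+01  2.05874578e+01  6.39307913e-01 -1.83407950e-02
 -7.01357545e+01 -1.65066856e+01] [0.24069349 0.63017797 0.2367152 ] [ 1.79914654e+02 -7.30995938e-03 -2.09083166e+01] [ 2.61226262e+01  2.64246791e+01 -8.69803244e-03]validation failed for argument at $[0]...
validation failed for argument at $[0]...
validation failed for argument at $[0]...
validation failed for argument at $[0]...
validation failed for argument at $[0]...
```

```bash
python3 -m inch '[{"x":1,"y":1,"z":0,"yaw":0},{"x":1,"y":1,"z":0,"yaw":0},{"x":1,"y":1,"z":0,"yaw":0},{"x":1,"y":1,"z":0,"yaw":0},{"x":1,"y":1,"z":0,"yaw":0}]' 1
python3 - <<'E'
from h import *
from plant import r
s=r.get_state();print(s['time_s'],s['joints'],s['tcp_pos'],s['eef_rot'],rel(s,[.615,-.22,.238]))
E
```

```text
time_s: 0.52
tcp_pos: [0.3118, 0.4673, 0.2316]
eef_rot: [179.5, -0.1, -20.5]
contact_force: [1.0, -0.1, -0.2]
gripper_width: 0.0877
0.5167 [ 7.62524213e+01  1.04389318e+01 -1.40067566e+01 -2.31682998e-03
 -6.60252928e+01 -6.79228252e+00] [0.3117739  0.46731836 0.23155519] [ 1.79532075e+02 -5.36080920e-02 -2.05405925e+01] [21.0045584  21.49035157 -0.0626356 ]
```

```bash
python3 -m inch '[{"x":1,"y":1,"z":0,"yaw":0},{"x":1,"y":1,"z":0,"yaw":0},{"x":1,"y":1,"z":0,"yaw":0},{"x":1,"y":1,"z":0,"yaw":0},{"x":1,"y":1,"z":0,"yaw":0}]' >/dev/null
python3 -m inch '[{"x":1,"y":1,"z":0,"yaw":0},{"x":1,"y":1,"z":0,"yaw":0},{"x":1,"y":1,"z":0,"yaw":0},{"x":1,"y":1,"z":0,"yaw":0},{"x":1,"y":1,"z":0,"yaw":0}]' | sed -n 1,2p
python3 -m inch '[{"x":1,"y":1,"z":0,"yaw":0},{"x":1,"y":1,"z":0,"yaw":0},{"x":1,"y":1,"z":0,"yaw":0},{"x":1,"y":1,"z":0,"yaw":0},{"x":1,"y":1,"z":0,"yaw":0}]' | sed -n 1,2p
python3 -m inch '[{"x":1,"y":1,"z":0,"yaw":0},{"x":1,"y":1,"z":0,"yaw":0},{"x":1,"y":1,"z":0,"yaw":0},{"x":0,"y":0,"z":0,"yaw":0},{"x":0,"y":0,"z":0,"yaw":0}]'
python3 - <<'E'
from h import *
from plant import r
s=r.get_state();print(s['time_s'],s['joints'],s['tcp_pos'],s['eef_rot'],rel(s,[.615,-.22,.238]))
i=r.camera_info('wrist');p,d=r.capture('wrist');np.savez("pics/w1.npz",p=p,d=d,**i)
cv2.imwrite('pics/w1.png',p[:,:,::-1])
E
```

```text
time_s: 1.35
tcp_pos: [0.46, 0.127, 0.2327]
time_s: 1.77
tcp_pos: [0.5346, -0.0429, 0.2338]
time_s: 2.18
tcp_pos: [0.5808, -0.1514, 0.2316]
eef_rot: [179.3, 0.3, -20.7]
contact_force: [-0.1, 0.7, -0.8]
gripper_width: 0.0875
2.1833 [  4.34505652  13.98481255  -9.62015922   0.54160033 -66.9106696
  64.74884253] [ 0.580765   -0.15141776  0.23157878] [179.33076755   0.25549161 -20.69295271] [ 2.24925713  2.08539752 -0.2425401 ]
```

View pics/w1.png

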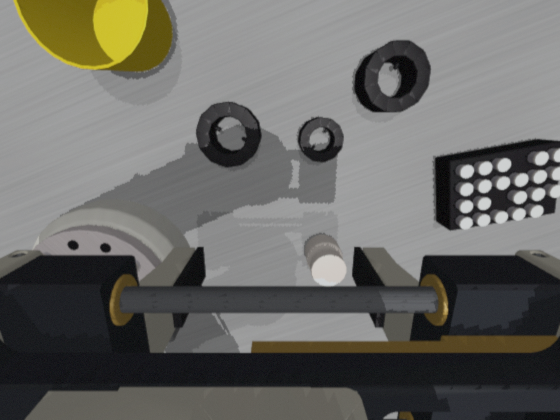

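The wrist view shows the small ring at (320,139), with the larger rings at (228,133) and (398,76). I'll go nearer to find the centre and the flats.

```bash
python3 -m inch '[{"x":0.4,"y":0.7,"z":0.8,"yaw":0},{"x":0.4,"y":0.7,"z":0.8,"yaw":0},{"x":0.4,"y":0.7,"z":0.8,"yaw":0},{"x":0,"y":0,"z":0,"yaw":0},{"x":0,"y":0,"z":0,"yaw":0}]' >/dev/null
cat > ringfit.py <<'E'
from h import *
from plant import r
import sys
name,cx,cy,zt=sys.argv[1],float(sys.argv[2]),float(sys.argv[3]),float(sys.argv[4])
s=r.get_state();i=r.camera_info('wrist');p,d=r.capture('wrist');np.savez(f"pics/{name}.npz",p=p,d=d,**i);cv2.imwrite(f'pics/{name}.png',p[:,:,::-1])
K,T=i['mtx'],i['pose'];P=cloud(d,K,T);g=cv2.cvtColor(p,cv2.COLOR_RGB2GRAY).astype(np.float32)
m=(np.hypot(P[...,0]-cx,P[...,1]-cy)<.04)&(P[...,2]>zt-.006)&(P[...,2]<zt+.01)
w=P[m];h=cv2.convexHull(w[:,:2].astype(np.float32))[:,0]
print('n',len(w),'z',np.median(w[:,2]),'encl',cv2.minEnclosingCircle(h),'hullmean',circ(h)[0],circ(h)[1])
# rectified top-plane picture, 0.25 mm/px
n=320;c=w[:,:2].mean(0);yy,xx=np.mgrid[:n,:n];W=np.stack([c[0]+(xx-n/2)*.00025,c[1]-(yy-n/2)*.00025,np.full((n,n),np.median(w[:,2]))],-1)
q=(W-T[:3,3])@T[:3,:3];u=q[...,0]/q[...,2]*K[0,0]+K[0,2];v=q[...,1]/q[...,2]*K[1,1]+K[1,2]
rec=cv2.remap(p,u.astype(np.float32),v.astype(np.float32),cv2.INTER_CUBIC);cv2.imwrite(f'pics/{name}r.png',cv2.resize(rec,None,fx=1.6,fy=1.6)[:,:,::-1])
a=np.arange(0,30,1.);sup=[np.mean([ (h@[np.cos(t),np.sin(t)]).max() - (h@[np.cos(t),np.sin(t)]).min() for t in np.radians(x+np.arange(0,180,30))]) for x in a]
print('width by flat yaw',dict(zip(a[::3],np.round(np.array(sup)[::3]*1e3,2))))
print(s['time_s'],s['joints'].round(1),s['tcp_pos'],s['eef_rot'],'rel',rel(s,[*circ(h)[0],zt]))
E
python3 ringfit.py w2 .615 -.22 .03
```

```text
n 1438 z 0.030529315216732827 encl ((0.6146739721298218, -0.21962891519069672), 0.02569289691746235) hullmean [ 0.61466828 -0.21979705] 0.025258476954272926
width by flat yaw {np.float64(0.0): np.float64(50.27), np.float64(3.0): np.float64(50.09), np.float64(6.0): np.float64(50.24), np.float64(9.0): np.float64(50.43), np.float64(12.0): np.float64(50.59), np.float64(15.0): np.float64(50.75), np.float64(18.0): np.float64(50.8), np.float64(21.0): np.float64(50.75), np.float64(24.0): np.float64(50.63), np.float64(27.0): np.float64(50.5)}
2.65 [ -1.3  18.9 -11.2   0.6 -60.3  70.7] [ 0.59000527 -0.2087887   0.17090174] [ 1.79408113e+02  1.55620063e-01 -2.03328903e+01] rel [1.09335852 0.01191156 5.63354429]
```

View pics/w2r.png

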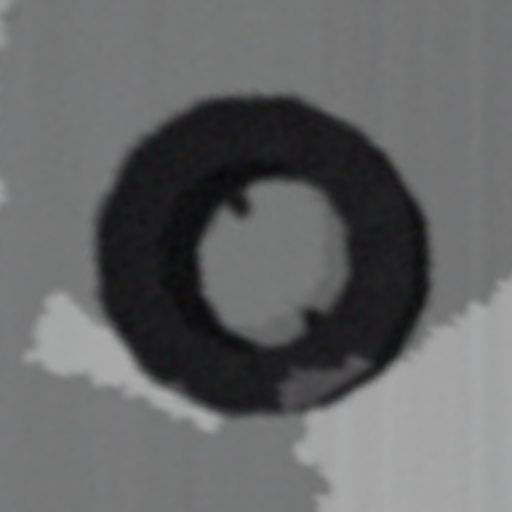

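The rectified view shows the ring's flats at about 2.5° (mod 30), lugs along about 120°, and the 50 mm width confirmed. I'll align and descend with the jaws at about 66 mm, since a neighbouring ring is close.

```bash
python3 -m inch '[{"x":0.55,"y":0,"z":0.7,"yaw":0.9},{"x":0.5,"y":0,"z":0.7,"yaw":0.9},{"x":0,"y":0,"z":0.7,"yaw":0},{"x":0,"y":0,"z":0.5,"yaw":0},{"x":0,"y":0,"z":0,"yaw":0}]' 0.5 20
python3 - <<'E'
from h import *
from plant import r
s=r.get_state();print(s['joints'].round(1),s['tcp_pos'],s['eef_rot'],rel(s,[.6147,-.2197,.016]),s['gripper_width'])
E
```

```text
time_s: 3.12
tcp_pos: [0.6179, -0.213, 0.1104]
eef_rot: [179.6, -0.4, -27.5]
contact_force: [-0.5, 0.1, 0.1]
gripper_width: 0.0666
[ -1.6  24.1 -11.8   0.6 -53.8  63.8] [ 0.61792346 -0.21296509  0.11037324] [179.6286302   -0.41580804 -27.48481597] [-0.01745097  0.27402371  3.77675775] 0.06656462071822229
```

```bash
python3 -m inch '[{"x":0,"y":0.27,"z":0.5,"yaw":0},{"x":0,"y":0,"z":0.7,"yaw":0},{"x":0,"y":0,"z":0.7,"yaw":0},{"x":0,"y":0,"z":0.4,"yaw":0},{"x":0,"y":0,"z":0,"yaw":0}]' 
python3 - <<'E'
from h import *
from plant import r
s=r.get_state();print(s['joints'].round(1),s['tcp_pos'],s['eef_rot'],rel(s,[.6147,-.2197,.016]),s['gripper_width'])
E
```

```text
time_s: 3.53
tcp_pos: [0.6193, -0.2147, 0.0595]
eef_rot: [179.8, -1.0, -27.0]
contact_force: [0.6, 0.2, -0.1]
gripper_width: 0.0659
[ -1.8  27.1 -14.8   0.8 -47.3  64.2] [ 0.61934746 -0.21468905  0.0594513 ] [179.80919372  -0.95895322 -27.02285028] [-0.10361267  0.25723269  1.73742761] 0.0658517876530415
```

```bash
python3 -m inch '[{"x":-0.1,"y":0.25,"z":0.3,"yaw":0},{"x":0,"y":0,"z":0.4,"yaw":0},{"x":0,"y":0,"z":0.4,"yaw":0},{"x":0,"y":0,"z":0.3,"yaw":0},{"x":0,"y":0,"z":0,"yaw":0}]' 
python3 - <<'E'
from h import *
from plant import r
s=r.get_state();print(s['joints'].round(1),s['tcp_pos'],s['eef_rot'],rel(s,[.6147,-.2197,.016]),s['gripper_width'])
E
```

```text
time_s: 3.95
tcp_pos: [0.6169, -0.2189, 0.0261]
eef_rot: [179.9, -1.3, -26.9]
contact_force: [-0.8, -0.4, -0.8]
gripper_width: 0.0653
[ -2.1  29.1 -16.8   0.9 -42.9  64.6] [ 0.61691818 -0.2189014   0.02611085] [179.92654391  -1.29492587 -26.8879211 ] [-0.07381184  0.06810048  0.40295655] 0.0653179729551262
```

```bash
python3 -m inch '[{"x":-0.08,"y":0.07,"z":0.25,"yaw":0},{"x":0,"y":0,"z":0.2,"yaw":0},{"x":0,"y":0,"z":0,"yaw":0}]'
python3 -m inch '[{"x":0,"y":0,"z":0,"yaw":0},{"x":0,"y":0,"z":0,"yaw":0},{"x":0,"y":0,"z":0,"yaw":0},{"x":0,"y":0,"z":0,"yaw":0},{"x":0,"y":0,"z":0,"yaw":0}]' -1 25
python3 -m inch '[{"x":0,"y":0,"z":0,"yaw":0},{"x":0,"y":0,"z":0,"yaw":0},{"x":0,"y":0,"z":0,"yaw":0}]'
```

```text
time_s: 4.2
tcp_pos: [0.6144, -0.22, 0.0135]
eef_rot: [179.9, -1.3, -26.9]
contact_force: [0.3, 0.5, -0.5]
gripper_width: 0.0657
time_s: 4.62
tcp_pos: [0.6147, -0.2202, 0.0137]
eef_rot: [179.9, -1.3, -26.9]
contact_force: [-0.4, -0.6, -1.7]
gripper_width: 0.05
time_s: 4.87
tcp_pos: [0.6148, -0.2201, 0.0141]
eef_rot: [179.9, -1.3, -26.9]
contact_force: [0.4, 0.3, -1.4]
gripper_width: 0.0496
```

```bash
python3 -m inch '[{"x":0,"y":0,"z":-0.4,"yaw":0},{"x":0,"y":0,"z":-0.7,"yaw":0},{"x":0,"y":0,"z":-0.9,"yaw":0},{"x":0,"y":0,"z":-0.9,"yaw":0},{"x":0,"y":0,"z":-0.9,"yaw":0}]'
python3 -m inch '[{"x":0,"y":0,"z":-0.9,"yaw":0},{"x":0,"y":0,"z":-0.9,"yaw":0},{"x":0,"y":0,"z":-0.9,"yaw":0},{"x":0,"y":0,"z":-0.4,"yaw":0},{"x":0,"y":0,"z":0,"yaw":0}]'
```

```text
time_s: 5.28
tcp_pos: [0.6089, -0.2185, 0.1085]
eef_rot: [179.7, -0.7, -26.9]
contact_force: [0.7, -0.2, -0.6]
gripper_width: 0.0501
time_s: 5.7
tcp_pos: [0.6095, -0.2181, 0.1997]
eef_rot: [179.9, -1.3, -26.9]
contact_force: [0.2, 0.8, -0.7]
gripper_width: 0.0499
```

```bash
python3 - <<'E'
from h import *
from plant import r
s=r.get_state();print(s['joints'].round(1),rel(s,[.554,.023,.2]))
z=np.load("pics/top0.npz");P=cloud(z['d'],z['mtx'],z['pose'])[205:300,195:285].reshape(-1,3)
for a,b in((.125,.16),(.1,.112)):
    q=P[(P[:,2]>a)&(P[:,2]<b)];q=q[np.hypot(q[:,0]-.544,q[:,1]-.093)<.03];print(a,len(q),np.median(q,0),circ(q[cv2.convexHull(q[:,:2].astype(np.float32),returnPoints=False)[:,0],:2]))
E
```

```text
[ -2.1  18.7  -7.5   0.7 -62.8  64.8] [-6.34343823 -7.59647261 -0.17043031]
0.125 71 [0.544078   0.09249595 0.13174056] (array([0.54408761, 0.09174993]), np.float64(0.011826756230405269))
0.1 148 [0.54179232 0.09139215 0.10514637] (array([0.54392087, 0.09210811]), np.float64(0.02128374422849071))
```

```bash
python3 -m inch '[{"x":-0.4,"y":-0.45,"z":0,"yaw":0},{"x":-0.8,"y":-0.95,"z":0,"yaw":0},{"x":-0.8,"y":-0.95,"z":0,"yaw":0},{"x":-0.8,"y":-0.95,"z":0,"yaw":0},{"x":-0.8,"y":-0.95,"z":0,"yaw":0}]' >/dev/null
python3 -m inch '[{"x":-0.8,"y":-0.95,"z":0,"yaw":0},{"x":-0.8,"y":-0.95,"z":0,"yaw":0},{"x":-0.8,"y":-0.95,"z":0,"yaw":0},{"x":-0.4,"y":-0.5,"z":0,"yaw":0},{"x":0,"y":0,"z":0,"yaw":-1}]'
python3 -m inch '[{"x":0,"y":0,"z":0,"yaw":-1},{"x":0,"y":0,"z":0,"yaw":-1},{"x":0,"y":0,"z":0,"yaw":-1},{"x":0,"y":0,"z":0,"yaw":-1},{"x":0,"y":0,"z":0,"yaw":-1}]'
python3 -m inch '[{"x":0,"y":0,"z":0,"yaw":-1},{"x":0,"y":0,"z":0,"yaw":-1},{"x":0,"y":0,"z":0,"yaw":-1},{"x":0,"y":0,"z":0,"yaw":-1},{"x":0,"y":0,"z":0,"yaw":-1}]' >/dev/null
python3 -m inch '[{"x":0,"y":0,"z":0,"yaw":-1},{"x":0,"y":0,"z":0,"yaw":-1},{"x":0,"y":0,"z":0,"yaw":-1},{"x":0,"y":0,"z":0,"yaw":-1},{"x":0,"y":0,"z":0,"yaw":-1}]'
python3 -c "
from plant import r
print(r.get_state()['joints'])"
```

```text
time_s: 6.53
tcp_pos: [0.5419, 0.0349, 0.1831]
eef_rot: [179.4, -0.5, -23.3]
contact_force: [0.8, -0.9, -1.0]
gripper_width: 0.0497
time_s: 6.95
tcp_pos: [0.5352, 0.0386, 0.1755]
eef_rot: [179.1, 0.4, -2.1]
contact_force: [-0.1, -0.1, -0.5]
gripper_width: 0.05
time_s: 7.78
tcp_pos: [0.5226, 0.0398, 0.1599]
eef_rot: [-179.8, 2.1, 40.0]
contact_force: [0.7, -0.7, -0.8]
gripper_width: 0.0495
[ 26.06269197  11.3074079  -23.263527     0.38497664 -57.54488826
 103.68501268]
```

```bash
python3 -m inch '[{"x":0,"y":0,"z":0,"yaw":0},{"x":0,"y":0,"z":0,"yaw":0}]'
python3 -c "
from plant import r
s=r.get_state();print(s['joints'],s['tcp_pos'],s['eef_rot'])"
python3 -m inch '[{"x":0,"y":0,"z":0,"yaw":0},{"x":0,"y":0,"z":0,"yaw":0},{"x":0,"y":0,"z":0,"yaw":0}]'
python3 -c "
from plant import r
s=r.get_state();print(s['joints'],s['tcp_pos'],s['eef_rot'])"
python3 -m inch '[{"x":0,"y":0,"z":-0.8,"yaw":0},{"x":0,"y":0,"z":-0.8,"yaw":0},{"x":0,"y":0,"z":0,"yaw":0}]'
python3 -c "
from plant import r
s=r.get_state();print(s['joints'],s['tcp_pos'],s['eef_rot'])"
```

```text
time_s: 7.95
tcp_pos: [0.5204, 0.0398, 0.1574]
eef_rot: [-179.7, 2.3, 40.0]
contact_force: [-0.1, 0.2, -0.2]
gripper_width: 0.0497
[ 26.14963711  11.40141224 -23.50685509   0.33316601 -57.44255988
 103.70482725] [0.52040565 0.03983305 0.15741332] [-179.70828954    2.34906053   40.04549861]
time_s: 8.2
tcp_pos: [0.519, 0.0399, 0.1558]
eef_rot: [-179.7, 2.5, 39.8]
contact_force: [-0.7, -0.5, -0.7]
gripper_width: 0.05
[ 26.20774566  11.47012135 -23.6562316    0.30427957 -57.38673921
 103.36919668] [0.51904282 0.03988438 0.15578697] [-179.66080937    2.50289044   39.75397048]
time_s: 8.45
tcp_pos: [0.5196, 0.0405, 0.1956]
eef_rot: [-179.6, 2.7, 39.6]
contact_force: [0.8, -0.3, -0.8]
gripper_width: 0.0498
[ 26.2324816    9.45773395 -20.39714061   0.27560419 -62.87142247
 103.18915376] [0.51956368 0.04045178 0.19561805] [-179.61040917    2.70918428   39.56235724]
```

```bash
python3 -m inch '[{"x":0,"y":0,"z":-1,"yaw":0},{"x":0,"y":0,"z":-1,"yaw":0},{"x":0,"y":0,"z":-1,"yaw":0},{"x":0,"y":0,"z":-1,"yaw":0}]'
python3 -m inch '[{"x":0,"y":0,"z":0,"yaw":0}]'
python3 -m inch '[{"x":0,"y":0,"z":1,"yaw":0},{"x":0,"y":0,"z":1,"yaw":0},{"x":0,"y":0,"z":1,"yaw":0}]'
python3 -m inch '[{"x":0,"y":0,"z":0,"yaw":0}]'
python3 -c "
from plant import r
s=r.get_state();print(s['joints'],s['tcp_pos'],s['eef_rot'])"
```

```text
time_s: 8.78
tcp_pos: [0.5206, 0.0422, 0.2935]
eef_rot: [-179.4, 3.2, 39.3]
contact_force: [0.2, 0.1, -0.3]
gripper_width: 0.0494
time_s: 8.87
tcp_pos: [0.5228, 0.0425, 0.2984]
eef_rot: [-179.6, 2.8, 39.3]
contact_force: [0.7, 0.0, -1.4]
gripper_width: 0.0499
time_s: 9.12
tcp_pos: [0.5245, 0.0422, 0.229]
eef_rot: [-179.9, 1.9, 39.1]
contact_force: [0.7, 0.4, -1.0]
gripper_width: 0.0497
time_s: 9.2
tcp_pos: [0.5218, 0.0416, 0.2244]
eef_rot: [-179.7, 2.2, 39.0]
contact_force: [-1.4, 0.1, -2.1]
gripper_width: 0.0499
[ 26.21222867   8.03811408 -18.06706604   0.23074633 -66.11712213
 102.73043845] [0.52181864 0.04161542 0.22442713] [-179.71226648    2.21350565   39.04574009]
```

```bash
python3 -m inch '[{"x":0,"y":0,"z":0,"yaw":1},{"x":0,"y":0,"z":0,"yaw":1},{"x":0,"y":0,"z":0,"yaw":1},{"x":0,"y":0,"z":0,"yaw":1},{"x":0,"y":0,"z":0,"yaw":1}]'
python3 -m inch '[{"x":0,"y":0,"z":0,"yaw":-1},{"x":0,"y":0,"z":0,"yaw":-1},{"x":0,"y":0,"z":0,"yaw":-1},{"x":0,"y":0,"z":0,"yaw":-1},{"x":0,"y":0,"z":0,"yaw":-1}]'
python3 -m inch '[{"x":0,"y":0,"z":-1,"yaw":-1},{"x":0,"y":0,"z":-1,"yaw":-1},{"x":0,"y":0,"z":-0.5,"yaw":-1},{"x":0,"y":0,"z":0,"yaw":-1}]'
python3 -m inch '[{"x":0,"y":0,"z":1,"yaw":-1},{"x":0,"y":0,"z":1,"yaw":-1},{"x":0,"y":0,"z":0.5,"yaw":-1},{"x":0,"y":0,"z":0,"yaw":0}]'
```

```text
time_s: 9.62
tcp_pos: [0.5221, 0.0411, 0.2264]
eef_rot: [179.4, 2.3, 18.2]
contact_force: [0.2, -0.6, -0.7]
gripper_width: 0.05
time_s: 10.03
tcp_pos: [0.5242, 0.0413, 0.2317]
eef_rot: [-179.9, 2.2, 38.4]
contact_force: [0.1, -0.3, -0.5]
gripper_width: 0.0497
time_s: 10.37
tcp_pos: [0.5263, 0.0423, 0.2997]
eef_rot: [-179.4, 2.1, 55.1]
contact_force: [0.2, 1.4, -0.9]
gripper_width: 0.0499
time_s: 10.7
tcp_pos: [0.528, 0.0415, 0.2433]
eef_rot: [-179.5, 1.5, 67.8]
contact_force: [-0.6, 0.3, -0.8]
gripper_width: 0.05
```

```bash
python3 -m inch '[{"x":0,"y":0,"z":-1,"yaw":-1},{"x":0,"y":0,"z":-1,"yaw":-1},{"x":0,"y":0,"z":-0.5,"yaw":-1},{"x":0,"y":0,"z":0,"yaw":0}]'
python3 -m inch '[{"x":0,"y":0,"z":1,"yaw":0},{"x":0,"y":0,"z":1,"yaw":0},{"x":0,"y":0,"z":1,"yaw":0},{"x":0,"y":0,"z":1,"yaw":0},{"x":0,"y":0,"z":0,"yaw":0}]'
python3 -c "
from plant import r
s=r.get_state();print(s['joints'],s['tcp_pos'],s['eef_rot'])"
```

```text
time_s: 11.03
tcp_pos: [0.5292, 0.0421, 0.3113]
eef_rot: [-179.1, 1.5, 79.7]
contact_force: [0.9, 0.3, -0.1]
gripper_width: 0.0496
time_s: 11.45
tcp_pos: [0.5305, 0.0406, 0.2145]
eef_rot: [-179.7, 1.2, 78.4]
contact_force: [-1.2, -0.7, -1.7]
gripper_width: 0.0497
[ 26.07091636   8.41985076 -19.20035578   0.84904816 -63.28772085
 141.93402746] [0.53049268 0.04064045 0.21454204] [-179.74701451    1.15365652   78.3951618 ]
```

```bash
python3 - <<'E'
from h import *
from plant import r
s=r.get_state();i=r.camera_info('wrist');p,d=r.capture('wrist');cv2.imwrite('pics/w3.png',p[:,:,::-1]);np.savez('pics/w3.npz',p=p,d=d,**i)
P=cloud(d,i['mtx'],i['pose']);near=np.hypot(P[...,0]-.544,P[...,1]-.092)
for a,b,rad in((.12,.15,.02),(.1,.112,.03),(.07,.08,.1)):
    q=P[(P[...,2]>a)&(P[...,2]<b)&(near<rad)]
    if len(q)>9:
        h=cv2.convexHull(q[:,:2].astype(np.float32))[:,0];print(a,len(q),np.median(q,0),q[:,2].max(),circ(h),cv2.minEnclosingCircle(h))
print(s['tcp_pos'],rel(s,[.544,.092,.16]))
E
```

```text
0.12 828 [0.54428981 0.09354914 0.13169805] 0.13901926511052073 (array([0.54394784, 0.09229659]), np.float64(0.012559652198593289)) ((0.5440884232521057, 0.09221981465816498), 0.012892761267721653)
0.1 1266 [0.54475629 0.09677117 0.1061393 ] 0.11152224495430174 (array([0.54402294, 0.09223169]), np.float64(0.021828459860492283)) ((0.5440099239349365, 0.09220365434885025), 0.022087620571255684)
0.07 19816 [0.54790496 0.1017753  0.07614293] 0.07962275825422155 (array([0.54403661, 0.09236324]), np.float64(0.08437918414521138)) ((0.5438835024833679, 0.09256432205438614), 0.0849592536687851)
[0.53049268 0.04064045 0.21454204] [2.16456808 0.12542879 2.13800128]
```

View pics/w3.png

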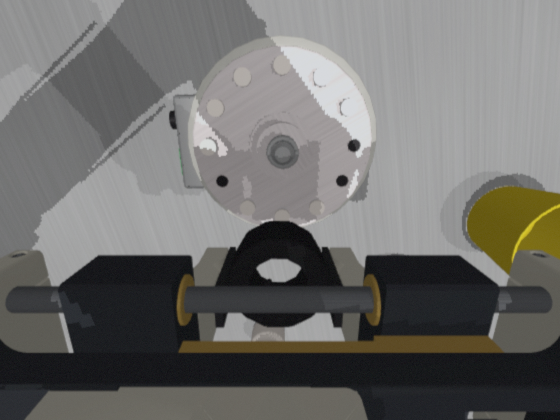

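Wrist view: ring held at (282,270), stud at (283,152). Three independent circle fits put the stud axis at (0.5440, 0.0922) and the hub top at z≈0.106, which agrees with the top camera.

```bash
python3 -m inch '[{"x":0.5,"y":0.1,"z":0.3,"yaw":0},{"x":0.7,"y":0,"z":0.3,"yaw":0},{"x":0.6,"y":0,"z":0.3,"yaw":0},{"x":0.3,"y":0,"z":0.3,"yaw":0},{"x":0,"y":0,"z":0,"yaw":0}]'
python3 - <<'E'
from h import *
from plant import r
s=r.get_state();print(s['joints'],rel(s,[.544,.0922,.158]),s['eef_rot'])
E
```

```text
time_s: 11.92
tcp_pos: [0.5502, 0.0952, 0.1926]
eef_rot: [179.6, 0.9, 77.9]
contact_force: [-1.3, 0.4, -1.0]
gripper_width: 0.0498
[ 30.56325215  11.55977803 -18.4347535    1.0874963  -60.28285465
 136.79807265] [-0.14670021 -0.22756983  1.38476242] [179.5606464    0.87947483  77.89934332]
```

```bash
python3 -m inch '[{"x":-0.15,"y":-0.22,"z":0.4,"yaw":0},{"x":0,"y":0,"z":0.4,"yaw":0},{"x":0,"y":0,"z":0.3,"yaw":0},{"x":0,"y":0,"z":0,"yaw":0}]'
python3 - <<'E'
from h import *
from plant import r
s=r.get_state();print(s['joints'],rel(s,[.544,.0922,.158]),s['eef_rot'])
E
```

```text
time_s: 12.25
tcp_pos: [0.5463, 0.0933, 0.1669]
eef_rot: [179.3, 0.8, 77.9]
contact_force: [-0.7, -0.7, -1.0]
gripper_width: 0.0498
[ 30.65751844  12.3688824  -21.13489361   1.21669141 -56.52475908
 136.56279907] [-0.05950456 -0.08441428  0.35766332] [179.3274576    0.76035601  77.8872236 ]
```

```bash
python3 -m inch '[{"x":-0.06,"y":-0.09,"z":0.1,"yaw":0},{"x":0,"y":0,"z":0.1,"yaw":0}]'
python3 - <<'E'
from h import *
from plant import r
s=r.get_state();print(s['joints'],rel(s,[.544,.0922,.158]),s['eef_rot'])
E
```

```text
time_s: 12.42
tcp_pos: [0.5444, 0.0919, 0.1624]
eef_rot: [179.3, 0.8, 77.8]
contact_force: [-0.1, 0.0, -1.2]
gripper_width: 0.0496
[ 30.64490955  12.40080848 -21.78451404   1.26045701 -55.80433443
 136.4993098 ] [ 0.01201772 -0.01938323  0.17524755] [179.27940615   0.75360325  77.84780879]
```

```bash
python3 -m inch '[{"x":0.02,"y":-0.02,"z":0.2,"yaw":0},{"x":0,"y":0,"z":0.2,"yaw":0}]'
python3 -m inch '[{"x":0,"y":0,"z":0.1,"yaw":0},{"x":0,"y":0,"z":0.05,"yaw":0}]'
python3 - <<'E'
from h import *
from plant import r
s=r.get_state();print(s['joints'],rel(s,[.544,.0922,.13]),s['eef_rot'],s['moment'],s['contact_force'])
E
```

```text
time_s: 12.58
tcp_pos: [0.5448, 0.0922, 0.1529]
eef_rot: [179.2, 0.7, 77.8]
contact_force: [-0.5, -0.2, -0.6]
gripper_width: 0.0497
time_s: 12.75
tcp_pos: [0.5446, 0.092, 0.148]
eef_rot: [179.2, 0.7, 77.8]
contact_force: [-0.2, 0.3, -0.1]
gripper_width: 0.0495
[ 30.64939712  13.21649854 -22.86246361   1.31233105 -53.83292144
 136.38740381] [ 0.01321014 -0.03675423  0.72041583] [179.20976677   0.71203519  77.80555948] [-0.05920726 -0.07801685 -0.01697641] [-0.24288596  0.27632901 -0.14368713]
```

```bash
python3 -m inch '[{"x":0.01,"y":-0.03,"z":0.15,"yaw":0},{"x":0,"y":0,"z":0.1,"yaw":0}]' | sed -n 2,4p
python3 -m inch '[{"x":0,"y":0,"z":0.1,"yaw":0},{"x":0,"y":0,"z":0.05,"yaw":0}]'| sed -n 2,4p
python3 - <<'E'
from h import *
from plant import r
s=r.get_state();print(s['joints'],rel(s,[.544,.0922,.13]),s['eef_rot'],s['moment'],s['contact_force'])
E
```

```text
tcp_pos: [0.5442, 0.0923, 0.1413]
eef_rot: [179.2, 0.7, 77.8]
contact_force: [0.0, -0.1, -1.0]
tcp_pos: [0.5441, 0.0922, 0.1369]
eef_rot: [179.2, 0.7, 77.8]
contact_force: [0.1, -0.5, -0.8]
[ 30.7070275   13.85912376 -23.70138487   1.34018078 -52.36426791
 136.28072602] [ 0.00249776 -0.00627436  0.27410179] [179.21686282   0.7210186   77.80051939] [-0.02054504 -0.09629855  0.01619752] [ 0.11172343 -0.50065311 -0.81489457]
```

```bash
for i in 1; do python3 -m inch '[{"x":0,"y":0,"z":0.08,"yaw":0},{"x":0,"y":0,"z":0.04,"yaw":0}]' | sed -n 2,4p; done
python3 -m inch '[{"x":0,"y":0,"z":0.08,"yaw":0},{"x":0,"y":0,"z":0.04,"yaw":0}]'| sed -n 2,4p
python3 - <<'E'
from h import *
from plant import r
s=r.get_state();print(s['joints'],rel(s,[.544,.0922,.13]),s['eef_rot'],s['moment'],s['contact_force'])
E
```

```text
tcp_pos: [0.5441, 0.0922, 0.1335]
eef_rot: [179.2, 0.7, 77.8]
contact_force: [-0.1, -0.3, -1.0]
tcp_pos: [0.5445, 0.0922, 0.1311]
eef_rot: [179.2, 0.7, 77.8]
contact_force: [-5.3, -0.1, 12.2]
[ 30.70486151  14.23827163 -24.08917091   1.39842435 -51.5686545
 136.27057453] [-0.00429522 -0.02111613  0.04434261] [179.17258191   0.72660051  77.83845022] [-0.05439935  1.85800033 -0.06796639] [-5.31412494 -0.13563889 12.19310995]
```

Lugs touched the thread with the underside about 11 mm above the hub, so roughly 0.69 turn (250°) should seat it; j6 has 300° in hand. I'll release so it rests level, then regrip.

```bash
python3 -m inch '[{"x":0,"y":0,"z":0,"yaw":0},{"x":0,"y":0,"z":0,"yaw":0},{"x":0,"y":0,"z":0,"yaw":0},{"x":0,"y":0,"z":0,"yaw":0}]' 0.3
python3 - <<'E'
from h import *
from plant import r
s=r.get_state();print(s['joints'],rel(s,[.544,.0922,.13]),s['eef_rot'],s['moment'],s['contact_force'],s['gripper_width'])
i=r.camera_info('scene');p,d=r.capture('scene');K,T=i['mtx'],i['pose']
P=cloud(d,K,T);m=(np.hypot(P[...,0]-.544,P[...,1]-.092)<.028)&(P[...,2]>.108)
q=P[m];g=p[m].mean(1);b=q[g<70];print(len(q),len(b),np.percentile(b[:,2],[2,50,98]))
cv2.imwrite('pics/s2.png',cv2.resize(p[150:260,200:340],None,fx=5,fy=5,interpolation=cv2.INTER_CUBIC)[:,:,::-1])
E
```

```text
time_s: 13.75
tcp_pos: [0.5451, 0.0924, 0.1317]
eef_rot: [179.1, 0.7, 77.9]
contact_force: [-0.5, 0.9, -0.5]
gripper_width: 0.0567
[ 30.70530854  14.2043552  -24.06082381   1.42255302 -51.54348692
 136.26921828] [-0.01644337 -0.04149034  0.06626816] [179.09585668   0.68071338  77.85203843] [-0.02150764 -0.10085442  0.00322033] [-0.49677513  0.93561544 -0.51193844] 0.056725352680415946
621 312 [0.12390775 0.15152724 0.56393227]
```

View pics/s2.png

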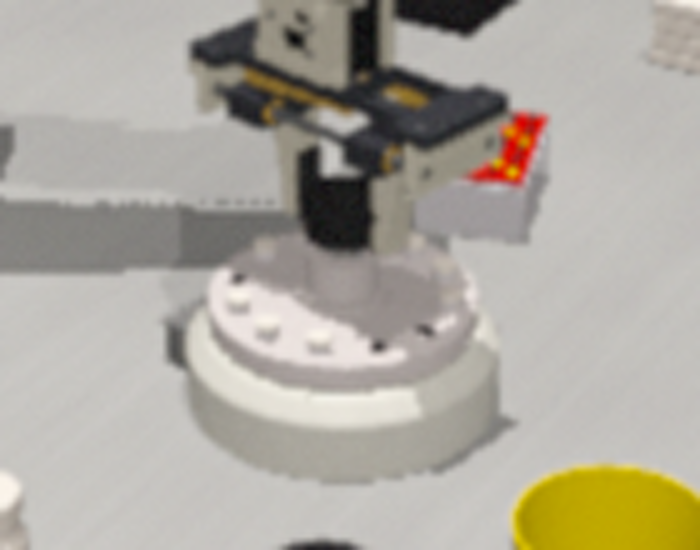

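The ring is on the stud between the fingers (crop 335,210) and looks level. Regripping.

```bash
python3 -m inch '[{"x":0,"y":-0.03,"z":0.05,"yaw":0},{"x":0,"y":0,"z":0,"yaw":0},{"x":0,"y":0,"z":0,"yaw":0},{"x":0,"y":0,"z":0,"yaw":0},{"x":0,"y":0,"z":0,"yaw":0}]' -1 30
cat > st.py <<'E'
from h import *
from plant import r
s=r.get_state();print('t',s['time_s'],'j6',s['joints'][5].round(1),'tcp',(s['tcp_pos']*1e3).round(1),'rot',s['eef_rot'].round(2),'F',s['contact_force'].round(1),'M',s['moment'].round(2),'w',(s['gripper_width']*1e3).round(1),'rel',rel(s,[.544,.0922,.13])[:2].round(3))
E
python3 st.py
python3 -m inch '[{"x":0,"y":0,"z":0,"yaw":0.5},{"x":0,"y":0,"z":0.007,"yaw":1},{"x":0,"y":0,"z":0.007,"yaw":1},{"x":0,"y":0,"z":0.007,"yaw":1},{"x":0,"y":0,"z":0.007,"yaw":1}]' >/dev/null; python3 st.py
```

```text
time_s: 14.22
tcp_pos: [0.5443, 0.0926, 0.1301]
eef_rot: [179.1, 0.7, 77.9]
contact_force: [-0.7, 0.3, 0.7]
gripper_width: 0.0498Traceback (most recent call last):
  File "st.py", line 3, in <module>
    s=r.get_state();print('t',s['time_s'],'j6',s['joints'][5].round(1),'tcp',(s['tcp_pos']*1e3).round(1),'rot',s['eef_rot'].round(2),'F',s['contact_force'].round(1),'M',s['moment'].round(2),'w',(s['gripper_width']*1e3).round(1),'rel',rel(s,[.544,.0922,.13])[:2].round(3))
                                                                                                                                                                                                  ^^^^^^^^^^^^^^^^^^^^^^^^^^^^^^
AttributeError: 'float' object has no attribute 'round'
Traceback (most recent call last):
  File "st.py", line 3, in <module>
    s=r.get_state();print('t',s['time_s'],'j6',s['joints'][5].round(1),'tcp',(s['tcp_pos']*1e3).round(1),'rot',s['eef_rot'].round(2),'F',s['contact_force'].round(1),'M',s['moment'].round(2),'w',(s['gripper_width']*1e3).round(1),'rel',rel(s,[.544,.0922,.13])[:2].round(3))
                                                                                                                                                                                                  ^^^^^^^^^^^^^^^^^^^^^^^^^^^^^^
AttributeError: 'float' object has no attribute 'round'
```

```bash
sed -i "s/(s\['gripper_width'\]\*1e3).round(1)/round(s['gripper_width']*1e3,1)/" st.py; python3 st.py
python3 -m inch '[{"x":0,"y":0,"z":0.007,"yaw":1},{"x":0,"y":0,"z":0.007,"yaw":1},{"x":0,"y":0,"z":0.007,"yaw":1},{"x":0,"y":0,"z":0.007,"yaw":1},{"x":0,"y":0,"z":0.007,"yaw":1}]' >/dev/null; python3 st.py
```

```text
t 14.6333 j6 117.6 tcp [544.3  92.6 129.4] rot [178.93   0.37  59.24] F [ 0.3  0.4 -0.4] M [-0.04 -0.08 -0.04] w 50.0 rel [-0.019 -0.002]
t 15.05 j6 96.5 tcp [544.3  92.5 128.4] rot [ 1.7887e+02 -3.0000e-02  3.8200e+01] F [0.7 0.4 0.7] M [-0.04  0.02 -0.02] w 49.8 rel [-0.016  0.004]
```

```bash
python3 -m inch '[{"x":0,"y":0,"z":0.007,"yaw":1},{"x":0,"y":0,"z":0.007,"yaw":1},{"x":0,"y":0,"z":0.007,"yaw":1},{"x":0,"y":0,"z":0.007,"yaw":1},{"x":0,"y":0,"z":0.007,"yaw":1}]' >/dev/null; python3 st.py
python3 -m inch '[{"x":0,"y":0,"z":0.007,"yaw":1},{"x":0,"y":0,"z":0.007,"yaw":1},{"x":0,"y":0,"z":0.007,"yaw":1},{"x":0,"y":0,"z":0.007,"yaw":1},{"x":0,"y":0,"z":0.007,"yaw":1}]' >/dev/null; python3 st.py
```

```text
t 15.4667 j6 75.5 tcp [544.2  92.3 127.5] rot [178.95  -0.41  17.17] F [ 0.4 -0.9  0.2] M [-0.13  0.07 -0.  ] w 50.2 rel [-0.007  0.005]
t 15.8833 j6 54.5 tcp [543.9  91.9 126.6] rot [179.13  -0.72  -3.88] F [-0.8 -0.5  1.4] M [-0.1   0.2   0.02] w 49.8 rel [ 0.006 -0.01 ]
```

```bash
python3 -m inch '[{"x":0,"y":0,"z":0.007,"yaw":1},{"x":0,"y":0,"z":0.007,"yaw":1},{"x":0,"y":0,"z":0.007,"yaw":1},{"x":0,"y":0,"z":0.007,"yaw":1},{"x":0,"y":0,"z":0.007,"yaw":1}]' >/dev/null; python3 st.py
```

```text
t 16.3 j6 33.4 tcp [543.2  91.3 125.7] rot [179.36  -0.93 -24.93] F [-0.2 -0.7  0.5] M [0.01 0.38 0.01] w 49.6 rel [ 0.017 -0.043]
```

```bash
python3 -m inch '[{"x":0.01,"y":-0.03,"z":0.007,"yaw":1},{"x":0,"y":0,"z":0.007,"yaw":1},{"x":0,"y":0,"z":0.007,"yaw":1},{"x":0,"y":0,"z":0.007,"yaw":1},{"x":0,"y":0,"z":0.007,"yaw":1}]' >/dev/null; python3 st.py
python3 -m inch '[{"x":0,"y":-0.01,"z":0.007,"yaw":1},{"x":0,"y":0,"z":0.007,"yaw":1},{"x":0,"y":0,"z":0.007,"yaw":1},{"x":0,"y":0,"z":0.007,"yaw":1},{"x":0,"y":0,"z":0.007,"yaw":1}]' >/dev/null; python3 st.py
```

```text
t 16.7167 j6 12.4 tcp [542.9  91.6 124.8] rot [179.66  -1.06 -45.99] F [-0.2  0.8  0.4] M [0.21 0.38 0.06] w 50.0 rel [ 0.015 -0.047]
t 17.1333 j6 -8.7 tcp [542.2  91.9 124. ] rot [179.99  -1.07 -67.04] F [-0.5  1.3  0.4] M [ 0.47  0.19 -0.  ] w 49.7 rel [ 0.02 -0.07]
```

```bash
python3 -m inch '[{"x":0.01,"y":-0.03,"z":0.007,"yaw":1},{"x":0,"y":-0.02,"z":0.007,"yaw":1},{"x":0,"y":-0.01,"z":0.007,"yaw":1},{"x":0,"y":0,"z":0.007,"yaw":1},{"x":0,"y":0,"z":0.007,"yaw":1}]' >/dev/null; python3 st.py
python3 -m inch '[{"x":0,"y":-0.02,"z":0.007,"yaw":1},{"x":0,"y":-0.01,"z":0.007,"yaw":1},{"x":0,"y":0,"z":0.007,"yaw":1},{"x":0,"y":0,"z":0.007,"yaw":1},{"x":0,"y":0,"z":0.007,"yaw":1}]' >/dev/null; python3 st.py
```

```text
t 17.55 j6 -29.7 tcp [543.2  92.3 122.8] rot [-179.68   -1.    -88.09] F [-0.2 -0.3  1.6] M [ 0.17  0.01 -0.  ] w 49.7 rel [ 0.01  -0.032]
t 17.9667 j6 -50.7 tcp [544.1  92.1 122. ] rot [-179.35   -0.83 -109.13] F [ 0.1 -0.3  0.4] M [ 0.02 -0.15 -0.05] w 49.4 rel [ 0.003 -0.001]
```

```bash
python3 -m inch '[{"x":0,"y":0,"z":0.007,"yaw":1},{"x":0,"y":0,"z":0.007,"yaw":1},{"x":0,"y":0,"z":0.007,"yaw":1},{"x":0,"y":0,"z":0.007,"yaw":1},{"x":0,"y":0,"z":0.007,"yaw":1}]' >/dev/null; python3 st.py
```

```text
t 18.3833 j6 -71.7 tcp [544.1  91.7 121.1] rot [-179.07   -0.58 -130.16] F [-0.6 -0.3 -0.1] M [ 0.04 -0.06  0.01] w 49.3 rel [-0.007  0.01 ]
```

```bash
python3 -m inch '[{"x":0,"y":0.01,"z":0.007,"yaw":1},{"x":0,"y":0,"z":0.007,"yaw":1},{"x":0,"y":0,"z":0.007,"yaw":1}]' >/dev/null; python3 st.py
```

```text
t 18.6333 j6 -84.3 tcp [543.9  91.6 120.6] rot [-178.96   -0.39 -142.79] F [-0.4 -0.4  0.8] M [-0.11 -0.05 -0.02] w 49.5 rel [-0.016  0.01 ]
```

```bash
python3 -m inch '[{"x":0,"y":0,"z":0.007,"yaw":1},{"x":0,"y":0,"z":0.007,"yaw":1}]' >/dev/null; python3 st.py
```

```text
t 18.8 j6 -92.8 tcp [543.8  91.4 120.3] rot [-178.9    -0.25 -151.21] F [-0.1 -0.1  0.6] M [ 0.02 -0.09  0.  ] w 49.8 rel [-0.02   0.019]
```

```bash
python3 -m inch '[{"x":-0.01,"y":0.01,"z":0.007,"yaw":1},{"x":0,"y":0,"z":0.007,"yaw":1}]' >/dev/null; python3 st.py
```

```text
t 18.9667 j6 -101.2 tcp [543.7  91.5 119.9] rot [-1.7886e+02 -1.3000e-01 -1.5962e+02] F [-0.8 -1.1  1.5] M [-0.02 -0.    0.02] w 49.9 rel [-0.022  0.015]
```

```bash
python3 -m inch '[{"x":-0.01,"y":0.01,"z":0.007,"yaw":1},{"x":0,"y":0,"z":0.007,"yaw":1}]' >/dev/null; python3 st.py
```

```text
t 19.1333 j6 -109.6 tcp [543.6  91.3 119.6] rot [-178.82   -0.   -168.04] F [-0.6 -0.3  1.9] M [-0.19  0.11 -0.03] w 49.9 rel [-0.025  0.022]
```

```bash
python3 -m inch '[{"x":0,"y":0,"z":0.007,"yaw":1},{"x":0,"y":0,"z":0.007,"yaw":1}]' >/dev/null; python3 st.py
```

```text
t 19.3 j6 -118.1 tcp [543.3  91.  119.3] rot [-1.7881e+02  1.4000e-01 -1.7646e+02] F [-1.1 -1.7  1.1] M [-0.01  0.08 -0.01] w 49.7 rel [-0.032  0.037]
```

```bash
python3 -m inch '[{"x":-0.02,"y":0.02,"z":0.007,"yaw":1},{"x":0,"y":0,"z":0.007,"yaw":1}]' >/dev/null; python3 st.py
```

```text
t 19.4667 j6 -126.5 tcp [543.2  91.1 118.9] rot [-178.8     0.24  175.12] F [ 0.1 -0.3  0.4] M [-0.24  0.25 -0.02] w 50.1 rel [-0.031  0.036]
```

```bash
python3 -m inch '[{"x":-0.01,"y":0.01,"z":0.007,"yaw":1},{"x":0,"y":0,"z":0.007,"yaw":1}]' >/dev/null; python3 st.py
```

```text
t 19.6333 j6 -134.9 tcp [542.8  91.  118.6] rot [-178.8     0.35  166.7 ] F [-1.5  1.6  2.1] M [0.62 0.39 0.03] w 49.7 rel [-0.04   0.049]
```

```bash
python3 -m inch '[{"x":0,"y":0,"z":0.007,"yaw":1},{"x":0,"y":0,"z":0.007,"yaw":1}]' >/dev/null; python3 st.py
```

```text
t 19.8 j6 -143.3 tcp [542.6  91.2 118.3] rot [-178.88    0.51  158.28] F [0.  0.5 0.7] M [ 0.33 -0.1  -0.  ] w 49.9 rel [-0.041  0.049]
```

About 280° turned with no torque rise yet, and j6 is nearing its limit. I'll regrip, backing off by 120°.

```bash
python3 -m inch '[{"x":0,"y":0,"z":0,"yaw":0},{"x":0,"y":0,"z":0,"yaw":0},{"x":-0.04,"y":0.05,"z":-0.1,"yaw":-0.5},{"x":0,"y":0,"z":0,"yaw":-1},{"x":0,"y":0,"z":0,"yaw":-1}]' 0.5 >/dev/null; python3 st.py
python3 -m inch '[{"x":0,"y":0,"z":0,"yaw":-1},{"x":0,"y":0,"z":0,"yaw":-1},{"x":0,"y":0,"z":0,"yaw":-1},{"x":0,"y":0,"z":0,"yaw":-1},{"x":0,"y":0,"z":0,"yaw":-1}]' >/dev/null; python3 st.py
```

```text
t 20.2167 j6 -132.8 tcp [543.9  92.  120.7] rot [-178.78    0.27  168.85] F [-0.  -0.1 -1.2] M [ 0.1  -0.13 -0.01] w 65.8 rel [-0.005  0.001]
t 20.6333 j6 -111.0 tcp [544.   91.8 120.7] rot [-178.75   -0.21 -169.37] F [-0.5 -0.2 -0.3] M [ 0.15 -0.09  0.03] w 65.7 rel [-0.002  0.007]
```

```bash
python3 -m inch '[{"x":0,"y":0,"z":0,"yaw":-1},{"x":0,"y":0,"z":0,"yaw":-1},{"x":0,"y":0,"z":0,"yaw":-1},{"x":0,"y":0,"z":0,"yaw":-1},{"x":0,"y":0,"z":0,"yaw":-1}]' >/dev/null; python3 st.py
python3 -m inch '[{"x":0,"y":0,"z":0,"yaw":-1},{"x":0,"y":0,"z":0,"yaw":-1},{"x":0,"y":0,"z":0,"yaw":-1},{"x":0,"y":0,"z":0,"yaw":-1},{"x":0,"y":0,"z":0,"yaw":-1}]' >/dev/null; python3 st.py
python3 -m inch '[{"x":0,"y":0,"z":0,"yaw":-1},{"x":0,"y":0,"z":0,"yaw":-1},{"x":0,"y":0,"z":0,"yaw":-1},{"x":0,"y":0,"z":0,"yaw":-1},{"x":0,"y":0,"z":0,"yaw":-1}]' >/dev/null; python3 st.py
python3 -m inch '[{"x":0,"y":0,"z":0,"yaw":-1},{"x":0,"y":0,"z":0,"yaw":-1},{"x":0,"y":0,"z":0,"yaw":-1},{"x":0,"y":0,"z":0,"yaw":-1},{"x":0,"y":0,"z":0,"yaw":0}]' >/dev/null; python3 st.py
python3 - <<'E'
from h import *
from plant import r
i=r.camera_info('scene');p,d=r.capture('scene');P=cloud(d,i['mtx'],i['pose'])
w=P[170:215,255:285];g=p[170:215,255:285].mean(2);m=(np.hypot(w[...,0]-.544,w[...,1]-.092)<.028)&(w[...,2]<.2)&(w[...,2]>.1)&(g<60);print(m.sum(),np.percentile(w[m][:,2],[1,5,50,95,99]).round(4))
E
```

```text
t 21.05 j6 -89.2 tcp [544.   91.6 120.6] rot [-178.91   -0.68 -147.57] F [-1.   0.2  0.7] M [ 0.13 -0.16  0.01] w 65.9 rel [-0.009  0.015]
t 21.4667 j6 -67.3 tcp [544.   91.3 120.5] rot [-179.24   -1.07 -125.76] F [ 0.8 -0.4  1.2] M [ 0.14 -0.08 -0.  ] w 65.4 rel [-0.022  0.016]
t 21.8833 j6 -45.5 tcp [544.   91.  120.4] rot [-179.7    -1.3  -103.96] F [ 0.1  0.1 -0.5] M [ 0.2  -0.02 -0.01] w 66.0 rel [-0.036  0.009]
t 22.3 j6 -27.8 tcp [544.   90.8 120.2] rot [179.87  -1.35 -86.19] F [-0.2 -0.1 -0.4] M [ 0.14 -0.06  0.01] w 65.7 rel [-0.047 -0.004]
166 [0.1106 0.1113 0.13   0.1379 0.1392]
```

```bash
python3 -m inch '[{"x":-0.05,"y":0,"z":0.06,"yaw":-1},{"x":0,"y":0,"z":0,"yaw":0}]' >/dev/null; python3 st.py
python3 -m inch '[{"x":0,"y":0,"z":0,"yaw":0},{"x":0,"y":0,"z":0,"yaw":0},{"x":0,"y":0,"z":0,"yaw":0},{"x":0,"y":0,"z":0,"yaw":0},{"x":0,"y":0,"z":0,"yaw":0}]' -1 30 >/dev/null; python3 st.py
python3 -m inch '[{"x":0,"y":0,"z":0.007,"yaw":1},{"x":0,"y":0,"z":0.007,"yaw":1},{"x":0,"y":0,"z":0.007,"yaw":1},{"x":0,"y":0,"z":0.007,"yaw":1}]' >/dev/null; python3 st.py
```

```text
t 22.5167 j6 -24.2 tcp [543.9  92.  118.7] rot [179.78  -1.34 -82.47] F [-0.4 -1.6  0.5] M [ 0.15 -0.04  0.04] w 65.9 rel [ 0.002 -0.004]
t 22.9333 j6 -24.7 tcp [543.8  91.8 118.7] rot [179.77  -1.35 -83.01] F [ 0.4 -0.6  0.3] M [ 0.18 -0.1   0.02] w 49.9 rel [-0.005 -0.01 ]
t 23.2667 j6 -41.3 tcp [544.1  92.  118.5] rot [-179.78   -1.32  -99.66] F [0.8 0.1 0.5] M [ 0.15 -0.04  0.05] w 50.3 rel [0.003 0.005]
```

```bash
python3 -m inch '[{"x":0,"y":0,"z":0.007,"yaw":1},{"x":0,"y":0,"z":0.007,"yaw":1},{"x":0,"y":0,"z":0.007,"yaw":1}]' >/dev/null; python3 st.py
```

```text
t 23.5167 j6 -54.1 tcp [544.6  92.  118.5] rot [-179.45   -1.23 -112.36] F [ 0.2 -0.6  1.4] M [-0.13  0.25  0.  ] w 49.9 rel [0.01  0.019]
```

```bash
python3 -m inch '[{"x":0,"y":0,"z":0.007,"yaw":1},{"x":0,"y":0,"z":0.007,"yaw":1}]' >/dev/null; python3 st.py
```

```text
t 23.6833 j6 -62.5 tcp [544.1  91.7 118.5] rot [-179.3    -1.19 -120.82] F [-3.8  1.8  3.2] M [0.44 1.27 0.16] w 49.6 rel [-0.006  0.007]
```

```bash
python3 -m inch '[{"x":0,"y":0,"z":0.007,"yaw":1},{"x":0,"y":0,"z":0.007,"yaw":1}]' >/dev/null; python3 st.py
```

```text
t 23.85 j6 -71.0 tcp [543.1  91.6 118.4] rot [-179.19   -1.15 -129.27] F [-3.6  0.6  3.2] M [0.7  1.29 0.22] w 49.6 rel [-0.032 -0.019]
```

```bash
python3 -m inch '[{"x":-0.03,"y":-0.02,"z":0.01,"yaw":0}]' >/dev/null; python3 st.py; cat > top.py <<'E'
from h import *
from plant import r
i=r.camera_info('scene');p,d=r.capture('scene');P=cloud(d,i['mtx'],i['pose'])
w=P[170:215,255:285];g=p[170:215,255:285].mean(2);m=(np.hypot(w[...,0]-.544,w[...,1]-.092)<.028)&(w[...,2]<.2)&(w[...,2]>.1)&(g<60);print(m.sum(),np.percentile(w[m][:,2],[1,5,50,95,99]).round(4))
cv2.imwrite('pics/s3.png',cv2.resize(p[150:240,210:330],None,fx=6,fy=6,interpolation=cv2.INTER_CUBIC)[:,:,::-1])
E
python3 top.py
```

```text
t 23.9333 j6 -71.2 tcp [543.1  91.7 118.4] rot [-179.23   -1.22 -129.49] F [-5.3  0.3  8.1] M [ 0.46  2.62 -0.1 ] w 49.8 rel [-0.03  -0.021]
64 [0.1108 0.1133 0.1284 0.1377 0.1381]
```

View pics/s3.png

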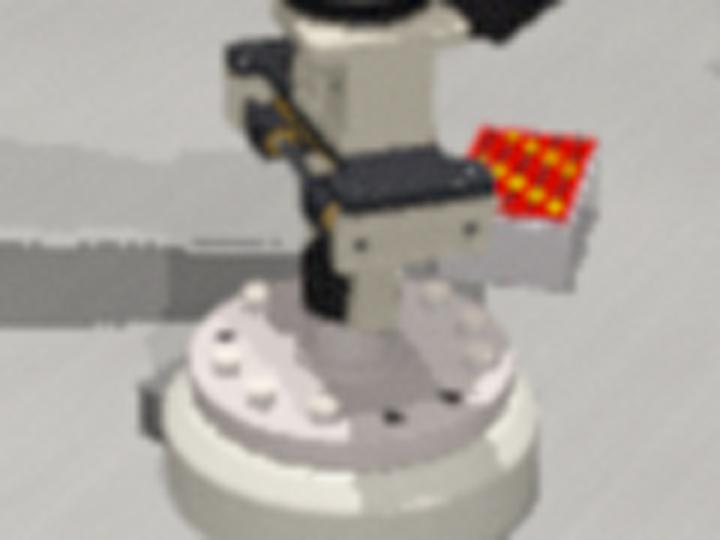

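```bash
python3 -m inch '[{"x":0,"y":0,"z":-0.02,"yaw":0}]' >/dev/null; python3 st.py;python3 -m inch '[{"x":0,"y":0,"z":0,"yaw":1}]' >/dev/null; python3 st.py
```

```text
t 24.0667 j6 -70.9 tcp [543.   91.7 118.5] rot [-179.26   -1.24 -129.23] F [  5.2  -1.3 -11.5] M [-0.21 -2.25  0.02] w 49.7 rel [-0.031 -0.026]
t 24.15 j6 -74.8 tcp [542.6  91.7 118.3] rot [-179.2    -1.23 -133.09] F [-4.6  1.4  4.9] M [0.8  1.78 0.24] w 49.8 rel [-0.042 -0.032]
```

```bash
python3 -m inch '[{"x":0,"y":0,"z":0,"yaw":1}]' >/dev/null; python3 st.py
```

```text
t 24.2333 j6 -78.8 tcp [542.3  91.7 118.4] rot [-179.13   -1.2  -137.16] F [-3.2  2.3  2.8] M [0.78 1.34 0.33] w 49.8 rel [-0.053 -0.04 ]
```

Mz rose to 0.33 N m over the last 25–30°, and the ring is held axially both ways, so it's snug. I'll let go, back off and check.

```bash
python3 -m inch '[{"x":0,"y":0,"z":0,"yaw":0},{"x":0,"y":0,"z":0,"yaw":0},{"x":0,"y":0,"z":0,"yaw":0},{"x":0,"y":0,"z":0,"yaw":0}]' 0.5 >/dev/null; python3 st.py
python3 -m inch '[{"x":0,"y":0,"z":-0.3,"yaw":0},{"x":0,"y":0,"z":-0.7,"yaw":0},{"x":0,"y":0,"z":-1,"yaw":0},{"x":0,"y":0,"z":-1,"yaw":0},{"x":0,"y":0,"z":-1,"yaw":0}]' >/dev/null
python3 -m inch '[{"x":-0.8,"y":0,"z":-0.5,"yaw":0},{"x":-0.8,"y":0,"z":0,"yaw":0},{"x":-0.8,"y":0,"z":0,"yaw":0},{"x":0,"y":0,"z":0,"yaw":0}]' >/dev/null;python3 st.py
python3 - <<'E'
from h import *
from plant import r
s=r.get_state();i=r.camera_info('wrist');p,d=r.capture('wrist');np.savez('pics/w4.npz',p=p,d=d,**i)
P=cloud(d,i['mtx'],i['pose']);near=np.hypot(P[...,0]-.544,P[...,1]-.092);g=p.mean(2)
m=(near<.03)&(P[...,2]>.118)&(g<90);q=P[m];mz=np.median(q[:,2]);q=q[abs(q[:,2]-np.percentile(q[:,2],80))<.004]
h=cv2.convexHull(q[:,:2].astype(np.float32))[:,0];print(len(q),np.percentile(P[m][:,2],[10,50,80,95]),circ(h))
A=np.c_[q[:,:2]-q[:,:2].mean(0),np.ones(len(q))];c=np.linalg.lstsq(A,q[:,2],rcond=None)[0];print('top z',c[2],'tilt deg',np.degrees(c[:2]))
t=P[(near<.006)];print('stud tip z',np.median(t[:,2]))
f=P[(near>.05)&(near<.06)];print('disc',np.median(f[:,2]))
v,u=np.argwhere(m).mean(0).astype(int);print(u,v)
c0=p[max(0,v-60):v+60,max(0,u-80):u+80];cv2.imwrite('pics/w4.png',cv2.resize(c0,None,fx=5,fy=5,interpolation=cv2.INTER_CUBIC)[:600,:800,::-1])
E
python3 top.py
```

```text
t 24.5667 j6 -78.5 tcp [543.1  91.9 118.5] rot [-179.1    -1.13 -136.85] F [ 0.8 -0.5  0.8] M [ 0.18 -0.1  -0.02] w 65.1 rel [-0.025 -0.023]
t 25.3167 j6 -79.1 tcp [588.7 136.1 241.2] rot [-179.     -0.94 -136.38] F [0.5 0.2 0. ] M [ 0.17 -0.18 -0.01] w 65.7 rel [2.43 0.04]
1803 [0.13480363 0.13603929 0.13667061 0.13725461] (array([0.54250466, 0.09185005]), np.float64(0.024566575064814977))
top z 0.13608082140298172 tilt deg [0.04617076 0.03065593]
stud tip z 0.13721993739009003
disc 0.3216479309292376
280 140
154 [0.1109 0.1125 0.1299 0.1375 0.1382]
```

View pics/w4.png

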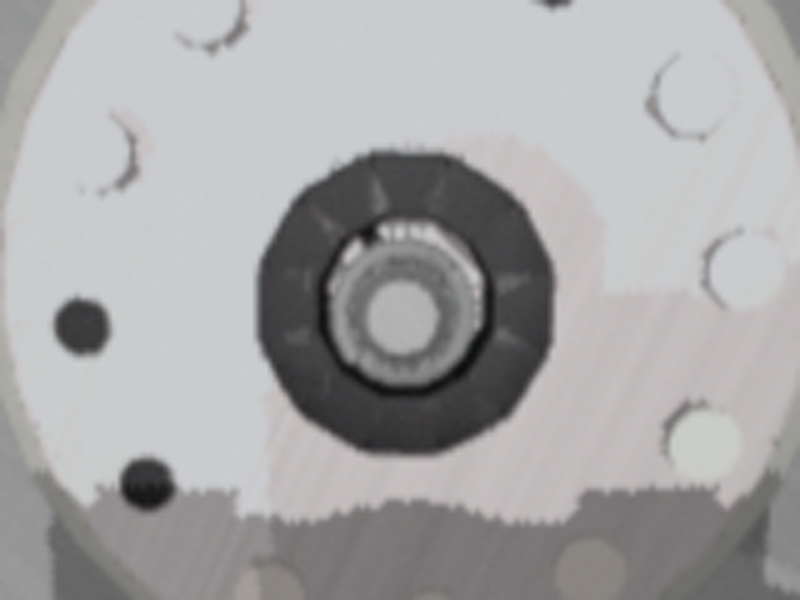

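View pics/s3.png

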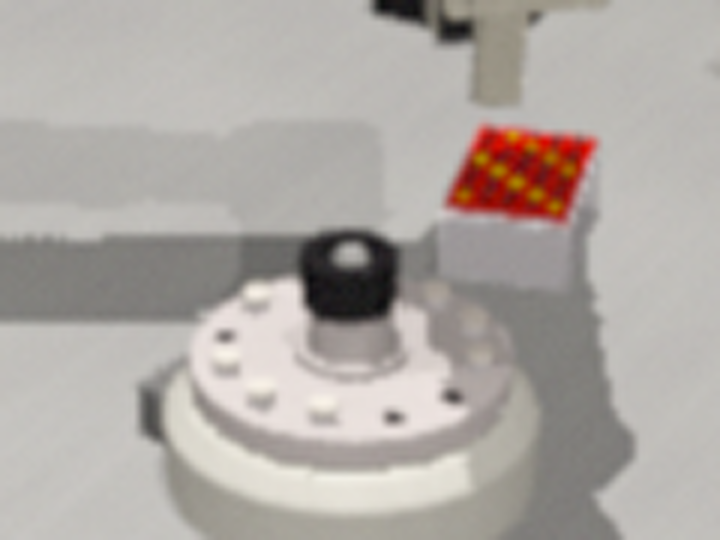

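The wrist crop shows the ring flat on the hub round the stud (400,305), and the scene crop shows no gap. The ring top is at 0.1361, against hub 0.106 + 0.030, with tilt under 0.1°. Handing in.

```bash
python3 -c "
from plant import r
print(r.close_job())"
```

```text
the job is handed in; nothing more can be done
None
```

The smallest black ring is on the carousel stud, screwed down clockwise, snug on the hub and released. I handed the job in at about 25 s of the 72 s allowed.

**What I did:** I picked the ring up by two opposite flats and lowered it over the stud until its lugs touched the thread at about 12 N. I let go so it could rest, then gripped it again. It took about 0.93 turn (335°) in two grips. The torque stayed near zero until it rose over the last 25–30°, and I stopped at about 0.33 N m.

**Last checks:**
- **Seated:** the ring top measured 0.1361 m. The hub (0.106 m) plus the ring's 30 mm gives 0.136 m.
- **Level:** tilt was under 0.1°, and no gap shows between ring and hub.
- **Clear:** the gripper is open and about 12 cm above the ring. I did not go near the other objects.

**Disagreements:**
- **Ring off-centre:** it sits about 1.5 mm off the stud axis, about the limit of its play.
- **Turn count:** I expected about 250° to bring the ring onto the hub, from its resting height. Thread play (about 18°) and the tightening (about 29°) explain most of the difference, but roughly 40° is unexplained.
- **Scene camera:** it put the ring top about 2 mm higher (0.138 m), which is within its calibration error.
- **Side force:** I saw 3–5 N sideways and 3–5 N vertically on the tool during the final tightening.

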